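Stapler from the tray under the telephone

TASK

The papers on the clipboard need stapling, and the stapler is in the pull-out tray under the telephone. The tray is held in by a catch: lift its front over the catch, draw the tray out as far as it will go and leave it out, hanging level; then take the stapler out and set it down upright on the middle of the form on the clipboard, without dropping it. Do not push the telephone or the other things on the desk about.

Things in the scene. Friction and masses are not known exactly. Their poses are not given: they have to be found in the camera images.
- phone_stand: Dark steel telephone stand, fixed to the desk: 250 mm deep (x), 247 wide (y), deck top 112 mm high. Origin: centre of its underside, on the desk. Its -x is the open front where the tray comes out, roughly towards the robot. The deck's front edge is at x = -91 mm; before it only the side cheeks go on, at y = +-121, to x = -125, 60 mm high at their front end
- catch (a point): Left one of the two catches, a square steel bump 8.5 mm high at the front end of each runner (stand x = -125 to -115 mm, y = +-110 mm); the point is the middle of its top, 24.5 mm above the desk. The tray's two lower front corners sit right behind the bumps when it is home
- tray_slide (a joint): How far the tray is drawn out along the stand's -x, in m: 0 home, 0.12 against its end stop. 2.5 N of friction and a little damping; it stays where left. From home it moves only 3 mm until its front is lifted; kept lifted for some 25 mm of travel its corners are past the bumps, then it runs level, and must be lowered to hang level again
- tray_pull (a point): Middle of the light grey pull, a solid tongue before the middle of the tray's front wall: 50 mm long (stand x), 36 wide (y), 16 thick, free air below. Home and level: x = -135 mm, y = 0 of the stand, 55.5 mm above the desk. Lifting it (3 to 4 N) tilts the tray up about its rear end, 227 mm behind: at +10 mm the corners clear the bumps, +22 is the most; 14 to 18 is right. Let go, it sinks level
- tray_floor (a point): Middle of the dark blue tray's floor, top side, 29.5 mm above the desk; it moves with the tray. Inside 196 mm long (stand x), 188 wide (y). The front wall's outer face is 102 mm ahead of this point; rims: front wall 63.5 mm, side walls 59.5 mm above the desk. A thin paper pad is fixed in its rear part
- stapler: Red and black stapler, one rigid piece, 130 mm long (its x), 34 wide at the base (y), 47 high, about 0.22 kg. Origin: centre of its underside. Grip the red upper arm, 26 mm wide along y, 23 to 45 mm above the origin. It stands across the tray, its middle 60 to 76 mm behind the front wall's outer face, under the deck until the tray is drawn out
- clipboard: Brown clipboard with a white form, fixed on the desk: 235 mm long (x), 160 wide (y), 6 high with its paper; steel clip 14 mm high at its +x end (x = 97 to 115 mm). Origin: centre of its underside. It lies left or right of the tray; a flat black tablet, 245 x 170 mm, lies on the other side
- form_middle (a point): Middle of the form on the clipboard, on the paper's surface, 6 mm above the desk, 8 mm from the board's centre towards its -x
- telephone: Ivory desk telephone, loose on the stand's deck, 180 x 186 mm, 0.85 kg; its handset reaches 205 mm above the desk. Its front is about 25 mm behind the deck's front edge. Origin: centre of its underside. To be left alone
- mug: Blue mug, 80 mm wide, 95 mm high, on the desk to the right of the stand; origin at the centre of its underside. To be left alone
- pen_cup: Black pen cup with pens, 76 mm wide, up to 145 mm high, left of the stand; origin at the centre of its underside. To be left alone
- note_block: Yellow note block 80 x 80 x 42 mm, to the right of the stand; origin at the centre of its underside. To be left alone
- tape_dispenser: Black tape dispenser, 150 mm long, 88 mm high, far right; origin at the centre of its underside. To be left alone
- date_stamp: Blue and black date stamp, 45 x 70 mm, 89 mm high, far right; origin at the centre of its underside. To be left alone
- mouse: Black computer mouse 105 x 62 x 33 mm, far left; origin at the centre of its underside. To be left alone

How it is judged:
By the outcome, as a careful person would: the job done as asked, in the order asked, and still so for the second after the job is handed in, with the robot touching nothing.
It also fails if it takes over 53 s, if anything falls off the work surface, if the arm or the gripper's body presses on something with over 40 N, if the wrist force passes 120 N, or if a joint passes its speed limit or range.

ROBOT

A 6-joint arm with a two-finger parallel gripper is mounted at the origin on the work surface. World frame = base frame: x ahead of the robot, y to its left, z up, the work surface at z = 0. Lengths are in m, angles in degrees, forces in N, time in s.
With the tool pointing down it reaches from about 0.35 to 1 m from the base axis. Payload 7.1 kg.
Tool frame: the origin (TCP) lies midway between the tips of the shut fingers; the grasp point (between the pads) lies 19 mm behind it (bot.tcp_to_grasp is the distance from the TCP to the grasp point, in m); z points along the fingers, y is the direction in which the jaws open and shut (so a half turn about z gives the same grasp; the last joint's range is limited). The gripper opens to 85 mm and grips with 20 to 120 N. Pads are 22 mm wide; open, the fingers measure 114 mm over their backs; the gripper's body (76 mm by 85 mm) begins 54 mm behind the grasp point. The pads swing forward as they close: fully open they stand 13 mm farther back than shut.
Start: joints at [62.452, 24.242, 93.386, -0, 62.372, -1.089], TCP at [0.278, 0.56, 0.209] pointing down, gripper open.
Joint ranges: [-172.04, 172.04], [-51.8, 120.97], [4.93, 147.93], [-75.15, 255.16], [6.16, 154.13], [-145.62, 145.62]. Speed limits (degrees/s): [136.94, 136.94, 172.46, 180, 180, 180].

INTERFACE

Orientations are given as a 3x3 rotation matrix whose columns are the frame's x, y, z axes.
In Python, from workcell import bot, imaging gives the robot as it stands. The module is installed in compiled form; this text tells all that it offers. Calls block until the motion is done:
- bot.move_to(position, orientation): joint-space move of the TCP to a pose.
- bot.servo_line(position, orientation=None, vel=0.15): straight line of the TCP; orientation=None keeps the orientation; vel is the mean speed in m/s.
- bot.move_j(angles): joint-space move.
- bot.release() and bot.grasp(grip_force=None): open the fingers fully, or close them until they stop; grip_force is the grip in N (None keeps the last).
- bot.pause(seconds).
- bot.solve_ik(position, orientation): joint angles nearest the present ones, or None.
- bot.sense(): the state.
- imaging.read_camera(name): name is "scene" or "side" or "wrist"; returns a dict with "pixels" (480x640x3 uint8, red, green, blue), "camera_matrix" (3x3 intrinsics, pixels), "dist_coeffs" ([k1, k2, p1, p2, k3] as OpenCV has them; the pictures are not rectified), "R" (3x3) and "t" (3): a world point X has camera coordinates R X + t. Camera axes: x right, y down, z forward; pixel columns grow to the right and rows downward; lengths in m; the calibration is good to about 2 mm. A picture is of the moment at which its call begins. There is no depth.
A pose or a line that the arm cannot do raises bot.Unreachable and nothing moves.
- bot.close_job(): hands the job in, once; it reports no verdict.
Trained networks look in the newest picture that a camera, given by its name, has taken for a name from the list of things; names that differ only in an ending like _2 or _b are one class to them, and where a whole thing is asked for, a point or a joint stands for the part that bears it (a point fixed in the world has none). Each returns a list of dicts, best first, with "p" (0 to 1); they miss things now and then, are a little off and sometimes report something else, mostly with a low value. They report only what shows in the picture. A call takes as long as a camera call.
- imaging.spot_in(name, camera): "at" ([x, y, z] in m, in world coordinates, good to about 4 mm: the middle of the surface that is visible of it).
- imaging.silhouettes(name, camera): "pixels" (480x640 bool, what is visible of it).
The state is a dict: "time_s": time; "q": joint angles; "dq": joint speeds; "effort": joint torques, N m; "ee_pos": TCP position; "tcp_rot": TCP orientation; "contact_force": force on the tool from outside, world axes, zero at the start; "torque": the same for the moment, N m; "opening": finger opening in m.
Only numpy, scipy, OpenCV 4.12 (cv2) and the standard library are available. Lean on these libraries where they do the work, as an engineer would, in place of code of your own. Each camera call takes 0.05 s, during which the arm holds its last target. There are 200 camera calls.

## Working session

There is one attempt and no reset: what is moved stays moved. The work goes in short steps, each a Python script; the robot and the scene stay as the last script left them, time stands still between calls to the robot, and variables do not carry over. Pictures are saved under pics/ and viewed, about 8 in all and at most 12, crops included, and the job is handed in when it is done.

```bash
ls; mkdir -p pics; cat > h.py <<'E'
from workcell import bot, imaging
import numpy as np, cv2
def pix(c,P):
    return cv2.projectPoints(np.atleast_2d(P).astype(float),cv2.Rodrigues(c["R"])[0],np.array(c["t"],float),np.array(c["camera_matrix"]),np.array(c["dist_coeffs"]))[0][:,0]
def onplane(c,uv,z):
    n=cv2.undistortPoints(np.atleast_2d(uv).astype(float).reshape(-1,1,2),np.array(c["camera_matrix"]),np.array(c["dist_coeffs"]))[:,0]
    R=np.array(c["R"]);o=-R.T@np.array(c["t"]);d=np.c_[n,np.ones(len(n))]@R
    return o+d*((z-o[2])/d[:,2])[:,None]
def save(c,f,s=1): cv2.imwrite(f,c["pixels"][:,:,::-1])
E
python3 - <<'E'
from h import *
ims=[]
for n in ["scene","side","wrist"]:
    c=imaging.read_camera(n); save(c,f"pics/{n}0.png")
    print(n,-np.array(c["R"]).T@np.array(c["t"]),np.array(c["camera_matrix"])[0,0])
    for k in ["phone_stand","catch","tray_pull","tray_floor","stapler","clipboard","form_middle","telephone","mug","pen_cup","note_block"]:
        r=imaging.spot_in(k,n); 
        if r: print(k,[(np.round(a["at"],3).tolist(),round(a["p"],2)) for a in r[:2]])
print(bot.sense())
E
```

```text
pics
scene [ 0.29543746 -0.86093173  1.28006069] 497.38260803874675
phone_stand [([0.636, -0.131, 0.069], 0.95)]
catch [([0.64, -0.131, 0.071], 0.8)]
tray_pull [([0.608, -0.036, 0.034], 0.96)]
tray_floor [([0.605, -0.036, 0.031], 0.74)]
clipboard [([0.461, 0.352, 0.001], 0.74)]
form_middle [([0.467, 0.357, 0.008], 0.68)]
telephone [([0.728, -0.045, 0.158], 0.86)]
mug [([0.688, -0.366, 0.052], 0.7)]
pen_cup [([0.698, 0.333, 0.074], 0.56)]
note_block [([0.624, -0.29, 0.038], 0.75)]
side [-0.08516447 -0.87013546  1.17805292] 452.20655055290047
phone_stand [([0.637, -0.125, 0.062], 0.85)]
catch [([0.636, -0.127, 0.06], 0.92)]
tray_pull [([0.592, -0.036, 0.039], 0.85)]
tray_floor [([0.596, -0.039, 0.042], 0.97), ([0.46, 0.354, 0.008], 0.43)]
stapler [([0.645, -0.039, 0.035], 0.61)]
form_middle [([0.464, 0.356, 0.004], 0.77), ([0.604, -0.497, 0.055], 0.6)]
mug [([0.677, -0.372, 0.056], 0.92), ([0.639, -0.13, 0.059], 0.73)]
pen_cup [([0.689, 0.337, 0.072], 0.73)]
note_block [([0.617, -0.29, 0.041], 0.82)]
wrist [0.20681854 0.59523296 0.37474264] 406.7562129880138
clipboard [([0.44, 0.398, 0
[... 169 characters left out ...]
5167e+01, -2.03810636e-03,
        6.23744876e+01, -1.08678722e+00]), 'dq': array([-0.02969409,  0.02189774, -0.06077841,  0.00081832, -0.02683692,
       -0.03412327]), 'effort': array([ 3.16112673e-04, -5.57328343e+01, -2.82138956e+01,  3.79553899e-05,
        7.92179289e-04, -1.86423165e-05]), 'ee_pos': array([0.2784497 , 0.55952138, 0.2090178 ]), 'tcp_rot': array([[-8.95246417e-01,  4.45571377e-01,  7.64257691e-06],
       [ 4.45571376e-01,  8.95246416e-01, -5.34941403e-05],
       [-3.06774474e-05, -4.44851240e-05, -9.99999999e-01]]), 'contact_force': array([-0.73055065,  0.11244204, -0.23300544]), 'torque': array([ 0.02300628, -0.02384894,  0.04528476]), 'opening': 0.08555762132854235}
```

View pics/scene0.png

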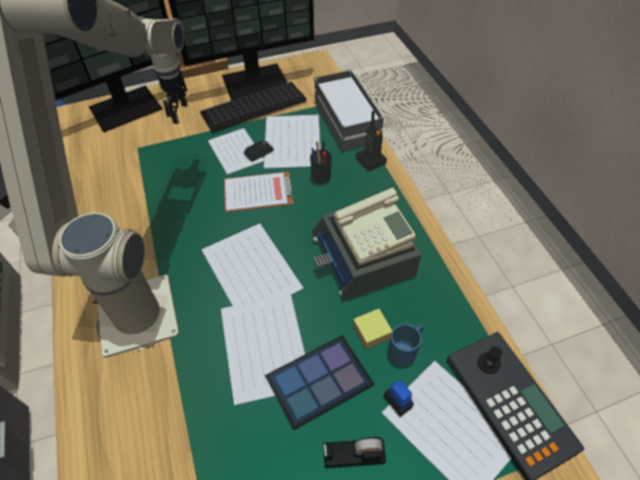

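View pics/side0.png

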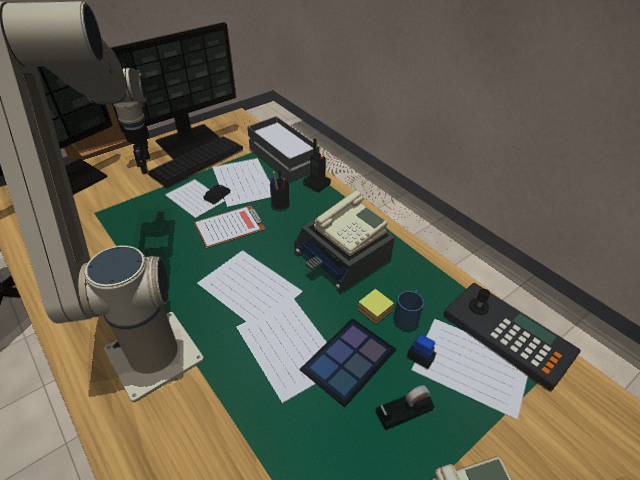

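The overview shows the stand at about (365,250) in the scene picture with its pull at (322,260), and the clipboard at (258,191), left of the tray. The tablet is on the right. Next I'll look closer with the wrist camera.

```bash
python3 - <<'E'
from h import *
Rd=np.array([[-1,0,0],[0,1,0],[0,0,-1.]])
# via raised point, then before the stand
bot.move_to([0.42,-0.035,0.36],Rd)
c=imaging.read_camera("wrist"); save(c,"pics/w1.png"); np.save("w1.npy",c,allow_pickle=True)
print(-np.array(c["R"]).T@np.array(c["t"]),c["R"][2],bot.sense()["time_s"])
for k in ["phone_stand","catch","tray_pull","tray_floor","stapler","telephone"]:
    r=imaging.spot_in(k,"wrist"); print(k,[(np.round(a["at"],3).tolist(),round(a["p"],2)) for a in r[:2]])
E
```

```text
[ 0.34020417 -0.03448475  0.52559501] [ 3.10389562e-01  6.38002376e-04 -9.50609232e-01] 4.1
phone_stand [([0.626, -0.029, 0.093], 0.83)]
catch [([0.625, -0.033, 0.087], 0.8)]
tray_pull [([0.599, -0.035, 0.033], 0.94)]
tray_floor [([0.601, -0.035, 0.033], 0.86), ([0.602, -0.039, 0.035], 0.41)]
stapler [([0.647, -0.028, 0.039], 0.63)]
telephone [([0.662, -0.033, 0.148], 0.6)]
```

View pics/w1.png

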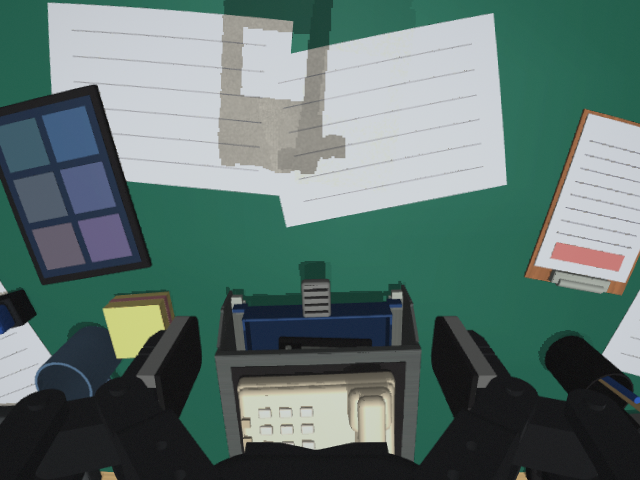

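The wrist view shows the pull at about (316,298), the bumps at (238,300) and (396,295), and the deck edge at rows 350–355. The stand is nearly square to the robot. I'll take an enlarged crop to get its corners.

```bash
python3 - <<'E'
import cv2
i=cv2.imread("pics/w1.png")[255:405,215:425]
i=cv2.convertScaleAbs(cv2.resize(i,None,fx=3.8,fy=3.8,interpolation=cv2.INTER_CUBIC),alpha=1.5,beta=15)
for k in range(0,210,20): cv2.putText(i,str(215+k),(int(k*3.8),10),0,.35,(255,255,255),1);cv2.line(i,(int(k*3.8),12),(int(k*3.8),20),(255,255,255),1)
for k in range(5,150,10): cv2.putText(i,str(255+k),(0,int(k*3.8)+4),0,.35,(255,255,255),1);cv2.line(i,(26,int(k*3.8)),(34,int(k*3.8)),(255,255,255),1)
cv2.imwrite("pics/w1c.png",i)
E
```

```text
(no output)
```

View pics/w1c.png

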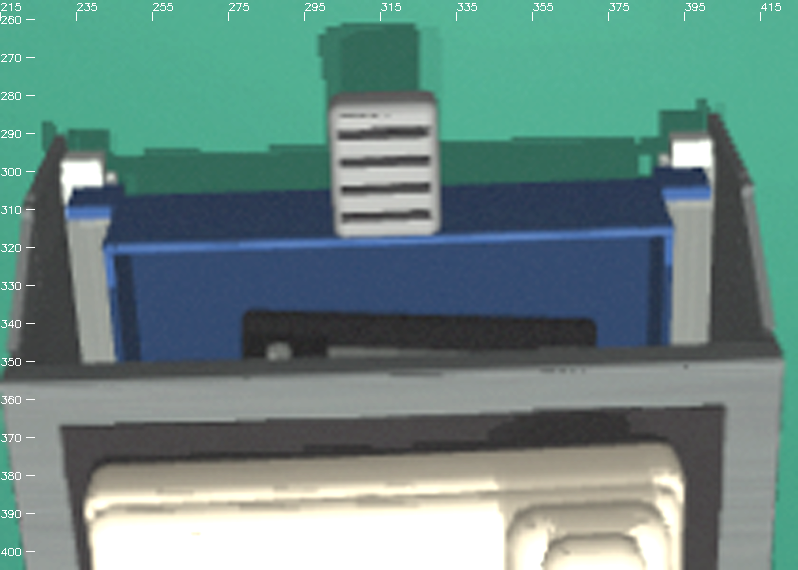

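```bash
python3 - <<'E'
from h import *
from scipy.optimize import least_squares
c=np.load("w1.npy",allow_pickle=True).item()
P=np.array([[-91,-123.5,112],[-91,123.5,112],[-160,-18,63.5],[-160,18,63.5],[-110,-18,63.5],[-110,18,63.5]])/1e3
uv=np.array([[215,355.5],[421,349.7],[301.8,282.1],[330,281.3],[303.2,317.1],[330.3,316.1]])
def W(p,P): 
    a=p[2];R=np.array([[np.cos(a),-np.sin(a),0],[np.sin(a),np.cos(a),0],[0,0,1]]); return P@R.T+[p[0],p[1],0]
f=lambda p:(pix(c,W(p,P))-uv).ravel()
r=least_squares(f,[0.73,-0.04,0]); print(r.x,np.degrees(r.x[2]),r.fun.reshape(-1,2).round(1))
p=r.x; np.save("stand.npy",p)
print("pull",W(p,np.array([[-.135,0,.0555]])))
b=W(p,np.array([[-.125,-.11,.0245],[-.125,.11,.0245],[-.115,.11,.0245]]));print("bumps pix",pix(c,b))
for cam in ["scene","side"]:
    s=imaging.read_camera(cam); m=imaging.silhouettes("tray_pull",cam)
    q=pix(s,W(p,P)); print(cam,q.round(1).tolist())
    i=s["pixels"][:,:,::-1].copy(); u,v=q.mean(0).astype(int)
    i=cv2.resize(i[v-40:v+40,u-60:u+60],None,fx=5,fy=5,interpolation=cv2.INTER_CUBIC); i=cv2.convertScaleAbs(i,alpha=1.5,beta=15)
    for a in q: cv2.circle(i,tuple(int(t) for t in ((a-[u-60,v-40]+.5)*5)),3,(0,0,255),1)
    globals()[cam]=i
cv2.imwrite("pics/chk.png",np.vstack([cv2.resize(scene,(450,300)),cv2.resize(side,(450,300))]))
E
```

```text
[ 0.70482811 -0.02906727  0.03363287] 1.9270212934458335 [[-1.1 -1.1]
 [ 0.8 -1.1]
 [-0.6  0.2]
 [ 0.3  0.1]
 [-0.3  1. ]
 [ 0.8  1.2]]
pull [[ 0.56990446 -0.03360685  0.0555    ]]
bumps pix [[235.88715959 296.06122396]
 [397.62771142 291.31186565]
 [397.38139923 297.97286003]]
scene [[352.5, 277.4], [320.8, 215.3], [316.5, 266.1], [312.3, 256.9], [332.1, 261.0], [327.7, 252.0]]
side [[348.0, 266.0], [300.2, 226.3], [310.6, 267.6], [303.9, 261.6], [322.0, 260.8], [315.2, 254.9]]
```

View pics/chk.png

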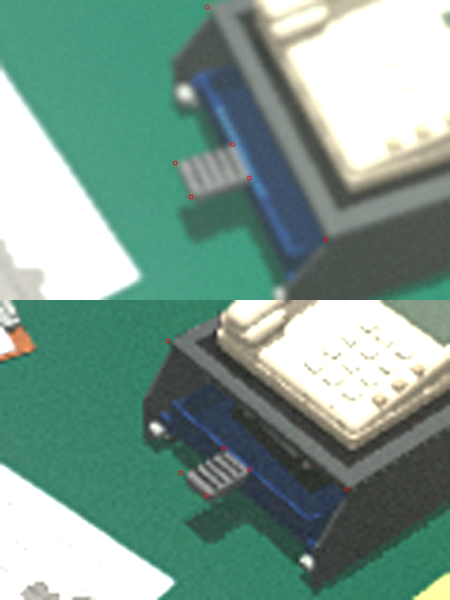

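The fitted stand pose matches all three views, with the bumps reprojecting to within about 1 px. I'll grip the pull by its sides, lift it 16 mm and start drawing it out.

```bash
cat >> h.py <<'E'
from scipy.spatial.transform import Rotation as Ro
Rd=np.array([[-1,0,0],[0,1,0],[0,0,-1.]])
S=np.load("stand.npy"); Rs=Ro.from_euler("z",S[2]).as_matrix()
def w(x,y,z): return Rs@[x,y,z]+[S[0],S[1],0]
def R(t): # tool tilted t deg, leaning back to the robot
    return Rs@Ro.from_euler("y",-t,degrees=True).as_matrix()@Rd
def tcp(x,y,z,t): # TCP that puts grasp point at stand coords
    return w(x,y,z)+bot.tcp_to_grasp*R(t)[:,2]
def st(m=""):
    s=bot.sense(); print(m,round(s["time_s"],1),"F",(Rs.T@s["contact_force"]).round(1),"op",round(s["opening"]*1e3,1),"p",(s["ee_pos"]).round(4)); return s
E
python3 - <<'E'
from h import *
T=15; print(R(T)[:,2])
up=tcp(-.143,0,.052,T)-R(T)[:,2]*.12
bot.move_to(up,R(T)); st("up")
bot.servo_line(tcp(-.143,0,.052,T),R(T),vel=.1); st("down")
bot.grasp(30); bot.pause(.2); st("grip")
dz=.016; th=np.degrees(dz/.227)
bot.servo_line(tcp(-.143,0,.052+dz,T-th),R(T-th),vel=.04); bot.pause(.2); st("lift")
for d in [.01,.02,.04]:
    bot.servo_line(tcp(-.143-d,0,.052+dz,T-th),R(T-th),vel=.06); st(f"draw{d}")
c=imaging.read_camera("side"); 
i=cv2.convertScaleAbs(cv2.resize(c["pixels"][180:330,220:420,::-1],None,fx=3.5,fy=3.5,interpolation=cv2.INTER_CUBIC),alpha=1.4); cv2.imwrite("pics/lift.png",i)
E
```

```text
[ 0.25867267  0.00870319 -0.96592583]
up 5.5 F [-0.3  0.8  0.3] op 85.5 p [ 0.5363 -0.0348  0.1506]
down 6.9 F [-0.2 -0.2  0.3] op 85.1 p [ 0.567  -0.0338  0.0345]
grip 7.6 F [-1.9 -5.   5. ] op 34.9 p [ 0.5667 -0.034   0.034 ]
lift 8.3 F [ 2.7 -4.5 -3.5] op 34.7 p [ 0.5659 -0.0339  0.0493]
draw0.01 8.7 F [-1.2 -6.  -3.5] op 34.9 p [ 0.5541 -0.0342  0.0488]
draw0.02 9.0 F [-1.  -6.4 -2.8] op 34.4 p [ 0.544  -0.0345  0.0488]
draw0.04 9.5 F [-3.1 -7.1 -2.8] op 35.1 p [ 0.5239 -0.0352  0.0488]
```

View pics/lift.png

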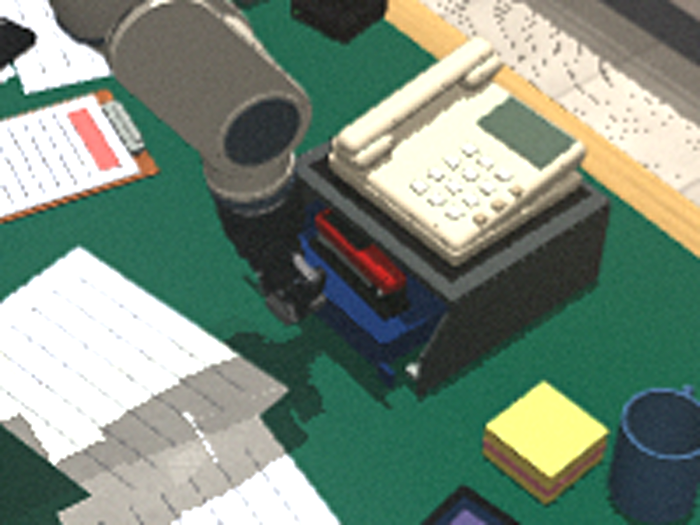

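The tray is past the catches with the stapler standing in it. Now I'll lower it level and draw it to the stop.

```bash
python3 - <<'E'
from h import *
T=15; y=-.001
bot.servo_line(tcp(-.185,y,.052,T),R(T),vel=.05); bot.pause(.1); st("low")
bot.servo_line(tcp(-.143-.110,y,.052,T),R(T),vel=.07); st("110")
d=.110
while d<.130:
    d+=.002; bot.servo_line(tcp(-.143-d,y,.052,T),R(T),vel=.04); bot.pause(.05); s=st(f"{d:.3f}")
    if (Rs.T@s["contact_force"])[0]>9: break
bot.pause(.1); st()
E
```

```text
low 10.1 F [-2.2 -2.7  3.7] op 35.0 p [ 0.5243 -0.0359  0.0339]
110 11.2 F [-2.8 -4.3  6.2] op 34.6 p [ 0.4559 -0.0383  0.0336]
0.112 11.5 F [ 0.7 -2.8  4.5] op 34.3 p [ 0.4549 -0.0385  0.0339]
0.114 11.8 F [ 1.4 -2.7  4.1] op 34.7 p [ 0.4529 -0.0386  0.034 ]
0.116 12.1 F [ 1.2 -2.5  5.1] op 34.7 p [ 0.4506 -0.0386  0.0339]
0.118 12.4 F [ 0.2 -2.   3.9] op 34.9 p [ 0.4485 -0.0386  0.0339]
0.120 12.7 F [ 1.4 -2.4  4.2] op 35.0 p [ 0.4467 -0.0388  0.0339]
0.122 13.0 F [7.9 0.1 1.1] op 34.9 p [ 0.4467 -0.0391  0.0344]
0.124 13.3 F [13.4  1.3 -3.2] op 34.7 p [ 0.4468 -0.0394  0.0349]
 13.4 F [13.6  0.2 -3.3] op 34.8 p [ 0.4468 -0.0394  0.0349]
```

```bash
python3 - <<'E'
from h import *
bot.release(); bot.pause(.1); st("rel")
p=bot.sense()["ee_pos"]
bot.servo_line(p-R(15)[:,2]*.1,R(15),vel=.2)
bot.move_to([0.42,-0.035,0.30],Rd)
c=imaging.read_camera("wrist"); np.save("w2.npy",c,allow_pickle=True); st()
for k in ["stapler","tray_pull","tray_floor","clipboard","form_middle"]:
    r=imaging.spot_in(k,"wrist"); print(k,[(np.round(a["at"],3).tolist(),round(a["p"],2)) for a in r[:2]])
m=imaging.silhouettes("stapler","wrist")
if m:
    v,u=np.nonzero(m[0]["pixels"]); print(m[0]["p"],u.min(),u.max(),v.min(),v.max(),cv2.minAreaRect(np.c_[u,v].astype(np.float32)))
u,v=pix(c,w(-.165,0,.05))[0].astype(int); print(u,v)
x0,y0=max(u-110,0),max(v-90,0)
i=c["pixels"][y0:y0+160,x0:x0+220,::-1]
i=cv2.convertScaleAbs(cv2.resize(i,None,fx=3.6,fy=3.6,interpolation=cv2.INTER_CUBIC),alpha=1.4,beta=10)
for k in range(0,220,20): cv2.putText(i,str(x0+k),(int(k*3.6),10),0,.35,(255,255,255),1)
for k in range(10,160,10): cv2.putText(i,str(y0+k),(0,int(k*3.6)+4),0,.35,(255,255,255),1)
cv2.imwrite("pics/w2c.png",i)
E
```

```text
rel 14.1 F [ 0.2 -0.3 -0.2] op 85.5 p [ 0.4427 -0.0389  0.0339]
 15.5 F [-0.2 -0.   0.5] op 85.4 p [ 0.4188 -0.0348  0.2975]
stapler [([0.528, -0.026, 0.072], 0.89)]
tray_pull [([0.566, -0.039, 0.032], 0.77)]
tray_floor [([0.565, -0.04, 0.032], 0.56)]
clipboard [([0.481, 0.32, 0.011], 0.57)]
form_middle [([0.482, 0.318, 0.011], 0.91)]
0.92 266 381 275 316 ((323.62835693359375, 295.621826171875), (115.35479736328125, 38.98649978637695), 1.5074357986450195)
315 296
```

View pics/w2c.png

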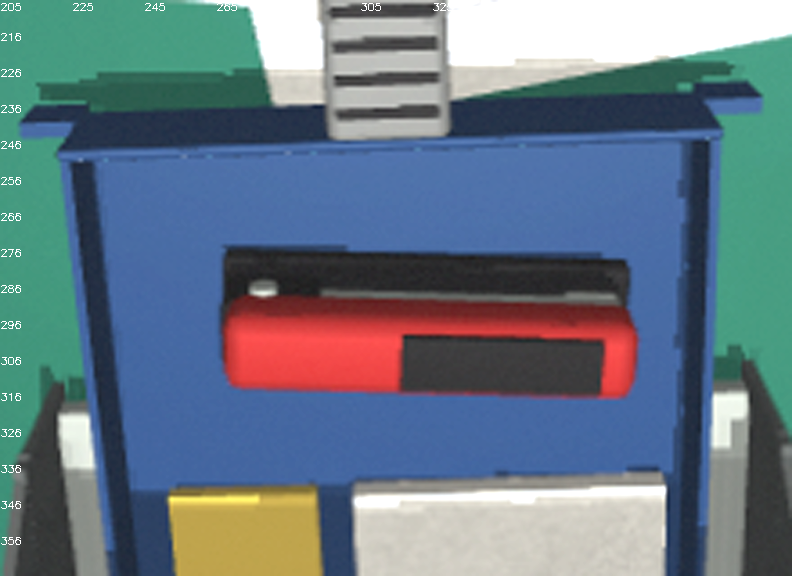

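```bash
python3 - <<'E'
from h import *
c=np.load("w2.npy",allow_pickle=True).item()
rear=onplane(c,[[270.3,313.8],[378.6,316.3]],.0745); fr=onplane(c,[[267.5,288.5],[380.6,291.6]],.0525); en=onplane(c,[[266.9,303.2],[381.9,305.4]],.073)
print(rear,fr,en,np.linalg.norm(en[1]-en[0]))
C=np.r_[(rear.mean(0)[0]+fr.mean(0)[0])/2,en.mean(0)[1]]; print("C",C)
for e in (rear,fr,en): d=e[1]-e[0]; print(np.degrees(np.arctan2(d[0],d[1])))
print("pull front corners",onplane(c,[[295.5,243.6],[329,243.6]],.0635),w(-.23,-.018,0),w(-.23,.018,0))
m=imaging.silhouettes("clipboard","wrist")
for cam in ["scene","side"]:
    s=imaging.read_camera(cam); np.save(cam+"2.npy",s,allow_pickle=True)
    for k in ["stapler","clipboard","form_middle"]: print(cam,k,[(np.round(a["at"],3).tolist(),round(a["p"],2)) for a in imaging.spot_in(k,cam)[:2]])
    print(cam,"stapler px",pix(s,[C[0],C[1],.074]))
# view of the clipboard
bot.move_to([0.40,0.345,0.33],Rd); c=imaging.read_camera("wrist"); np.save("w3.npy",c,allow_pickle=True); save(c,"pics/w3.png"); st()
print([(np.round(a["at"],3).tolist(),round(a["p"],2)) for a in imaging.spot_in("form_middle","wrist")])
E
```

```text
[[ 0.54870766 -0.08323321  0.0745    ]
 [ 0.55168347  0.03314059  0.0745    ]] [[ 0.52910251 -0.08796267  0.0525    ]
 [ 0.53279602  0.03760139  0.0525    ]] [[ 0.53685113 -0.08659845  0.073     ]
 [ 0.53940525  0.03625912  0.073     ]] 0.12288411342028246
C [ 0.54057241 -0.02516966]
1.4647989936011738
1.6848898082524058
1.1909647967196457
pull front corners [[ 0.47299073 -0.0555865   0.0635    ]
 [ 0.47295185 -0.02082774  0.0635    ]] [ 0.47556346 -0.05479119  0.        ] [ 0.4743529  -0.01881155  0.        ]
scene stapler [([0.532, -0.042, 0.07], 0.78)]
scene clipboard [([0.425, 0.346, 0.009], 0.77), ([0.606, -0.502, 0.061], 0.56)]
scene form_middle [([0.429, 0.348, 0.006], 0.67)]
scene stapler px [[311.89915268 257.44898767]]
side stapler [([0.529, -0.046, 0.06], 0.71)]
side clipboard [([0.457, 0.351, 0.008], 0.78)]
side form_middle [([0.462, 0.354, 0.003], 0.87), ([0.677, -0.37, 0.057], 0.45)]
side stapler px [[304.52995436 261.44645038]]
 17.7 F [ 0.1 -0.8  0.5] op 85.4 p [0.4004 0.344  0.3299]
[([0.455, 0.362, 0.008], 0.73)]
```

View pics/w3.png

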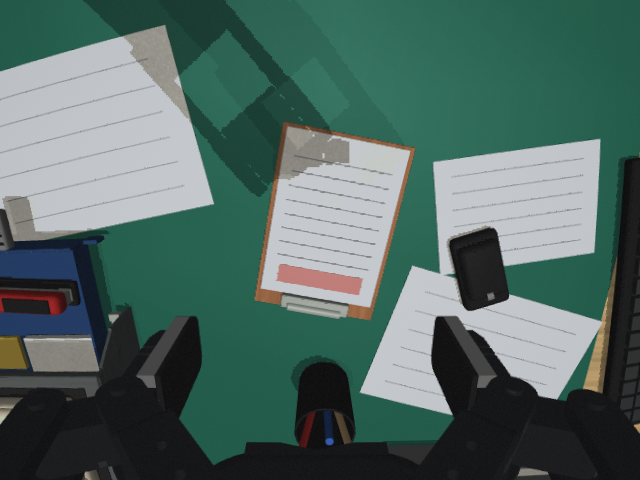

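The clipboard corners are at (285,123), (414,149), (371,319) and (256,300). The clip is at its far end and the form is clear.

```bash
python3 - <<'E'
from h import *
from scipy.optimize import least_squares
c=np.load("w3.npy",allow_pickle=True).item()
P=np.array([[-117.5,-80,5],[-117.5,80,5],[117.5,80,5],[117.5,-80,5]])/1e3
uv=np.array([[285,123],[414,149],[371,319],[256,300.]])
def W(p,P): return P@Ro.from_euler("z",p[2]).as_matrix().T+[p[0],p[1],0]
r=least_squares(lambda p:(pix(c,W(p,P))-uv).ravel(),[.46,.35,-.2]); p=r.x
print(p,np.degrees(p[2]),r.fun.reshape(-1,2).round(1))
F=W(p,np.array([[-.008,0,.006]]))[0]; print("form",F); np.save("form.npy",np.r_[F,p[2]])
c2=np.load("w2.npy",allow_pickle=True).item()
print("base",onplane(c2,[[267.5,274.9],[379.4,278.8]],.042))
ys=np.radians(1.5) # stapler long axis from world +y towards +x
C=np.array([.5436,-.0252])
for s in (1,-1):
    yj=s*np.array([np.cos(ys),-np.sin(ys),0]); z=np.array([0,0,-1.]); Rg=np.c_[np.cross(yj,z),yj,z]
    Rp=Ro.from_euler("z",p[2]+ys).as_matrix()@Rg
    print(s,[None if q is None else np.round(q) for q in (bot.solve_ik([*C,.0495],Rg),bot.solve_ik([*C,.2],Rg),bot.solve_ik([F[0],F[1],.03],Rp),bot.solve_ik([F[0],F[1],.2],Rp))])
E
```

```text
[ 0.46547404  0.36299209 -0.18688142] -10.707516432578519 [[-1.6 -1.1]
 [ 2.2 -0.9]
 [ 0.4  1.9]
 [-1.   1.2]]
form [0.45761333 0.36447846 0.006     ]
base [[ 0.51721154 -0.08870084  0.042     ]
 [ 0.52186819  0.03725386  0.042     ]]
1 [array([ -4.,  31., 109.,  -0.,  40.,  -2.]), array([ -4.,  18., 104.,  -0.,  58.,  -2.]), array([ 37.,  35., 104.,  -0.,  41.,  48.]), array([37., 22., 99., -0., 59., 48.])]
-1 [None, None, array([  37.,   35.,  104.,   -0.,   41., -132.]), array([  37.,   22.,   99.,   -0.,   59., -132.])]
```

```bash
cat > g.py <<'E'
from h import *
F=np.load("form.npy"); ys=np.radians(1.5); z=np.array([0,0,-1.])
yj=np.array([np.cos(ys),-np.sin(ys),0]); Rg=np.c_[np.cross(yj,z),yj,z]
Rp=Ro.from_euler("z",F[3]+ys).as_matrix()@Rg
C=np.array([.540,-.0255])
E
python3 - <<'E'
from g import *
bot.move_to([*C,.2],Rg); s=st("above")
bot.servo_line([*C,.0495],Rg,vel=.12); st("at")
bot.grasp(40); bot.pause(.2); st("grip")
bot.servo_line([*C,.070],Rg,vel=.05); bot.pause(.2); st("lift")
c=imaging.read_camera("wrist"); save(c,"pics/w4.png")
E
```

```text
above 19.3 F [-0.5  0.6 -1. ] op 85.3 p [ 0.5403 -0.0248  0.2004]
at 20.7 F [-0.7 -0.3  0.6] op 85.6 p [ 0.5406 -0.0255  0.0501]
grip 21.5 F [-2.2 -0.5  5.5] op 23.6 p [ 0.54   -0.0255  0.0497]
lift 22.3 F [-0.6 -0.4 -3.4] op 23.3 p [ 0.5397 -0.0255  0.0697]
```

View pics/w4.png

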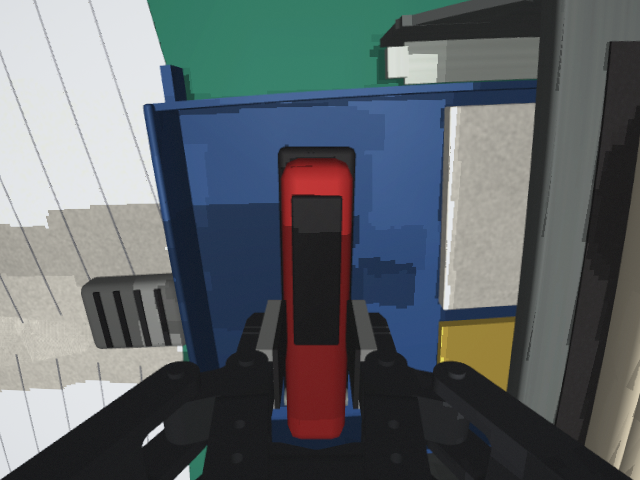

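The stapler is held squarely with its pads about mid-arm. I'll carry it over and lower it gently.

```bash
python3 - <<'E'
from g import *
bot.servo_line([*C,.19],Rg,vel=.12); st("up")
bot.move_to([F[0],F[1],.19],Rp); s=st("over")
bot.servo_line([F[0],F[1],.035],Rp,vel=.1); bot.pause(.3); f0=st("low")["contact_force"][2]
z=.035
while z>.0205:
    z-=.001; bot.servo_line([F[0],F[1],z],Rp,vel=.03); bot.pause(.05); s=bot.sense()
    if s["contact_force"][2]>f0+4: break
st(f"z{z:.4f} f0 {f0:.1f}")
c=imaging.read_camera("wrist"); save(c,"pics/w5.png")
for cam in ["scene","side"]:
    imaging.read_camera(cam); print(cam,[(np.round(a["at"],3).tolist(),round(a["p"],2)) for a in imaging.spot_in("stapler",cam)[:2]])
E
```

```text
up 23.5 F [ 0.1  0.4 -3.4] op 23.6 p [ 0.5394 -0.0255  0.1892]
over 25.0 F [-0.3 -0.5 -2. ] op 23.5 p [0.458  0.3636 0.1898]
low 27.0 F [ 0.6 -0.8 -3.1] op 23.4 p [0.4577 0.3645 0.0352]
z0.0260 f0 -3.1 29.7 F [-1.6 -1.3  6.7] op 23.4 p [0.4577 0.3645 0.0268]
scene [([0.454, 0.331, 0.051], 0.53)]
side [([0.446, 0.329, 0.039], 0.64)]
```

View pics/w5.png

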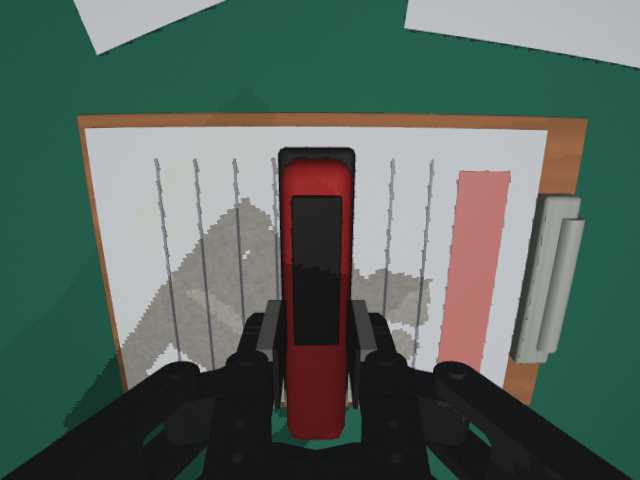

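It touched down at the expected height. I'll release, back off and check.

```bash
python3 - <<'E'
from g import *
bot.release(); bot.pause(.2); st("rel")
bot.servo_line([F[0],F[1],.19],Rp,vel=.12)
bot.move_to([0.36,0.345,0.33],Rd); bot.pause(.2)
c=imaging.read_camera("wrist"); np.save("w6.npy",c,allow_pickle=True); st()
m=imaging.silhouettes("stapler","wrist")
if m:
    v,u=np.nonzero(m[0]["pixels"]); print(m[0]["p"],cv2.minAreaRect(np.c_[u,v].astype(np.float32)))
a=F[3]; L=np.array([-np.sin(a+0),np.cos(a)])
# expected outlines: base at z 6..., board
rot=lambda q,cc,z,a:[np.r_[cc+Ro.from_euler("z",a).as_matrix()[:2,:2]@x,z] for x in q]
i=c["pixels"][:,:,::-1].copy()
q=np.array([[-.017,-.065],[-.017,.065],[.017,.065],[.017,-.065]])
cv2.polylines(i,[pix(c,rot(q,F[:2],.006,F[3])).astype(int)],True,(0,255,255),1)
cv2.circle(i,tuple(pix(c,F[:3])[0].astype(int)),2,(0,255,0),1)
cv2.imwrite("pics/w6.png",cv2.resize(i[100:400,150:550],None,fx=2,fy=2))
s=imaging.read_camera("side"); save(s,"pics/side6.png")
E
```

```text
rel 30.8 F [ 0.2  0.1 -0.5] op 85.4 p [0.4576 0.3645 0.026 ]
 34.0 F [ 0.2 -0.9  0.5] op 85.6 p [0.3601 0.345  0.3297]
0.84 ((331.61004638671875, 258.43609619140625), (106.8388442993164, 33.99308776855469), 11.040940284729004)
```

View pics/w6.png

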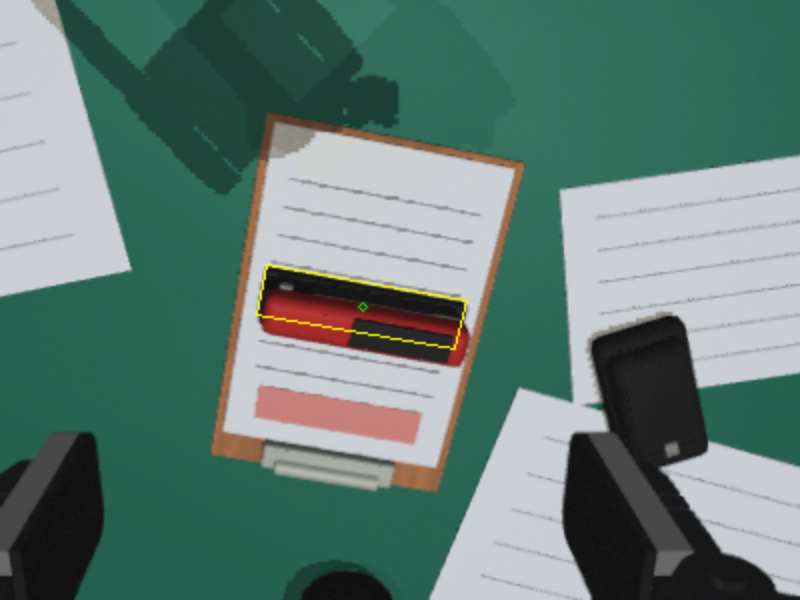

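View pics/side6.png

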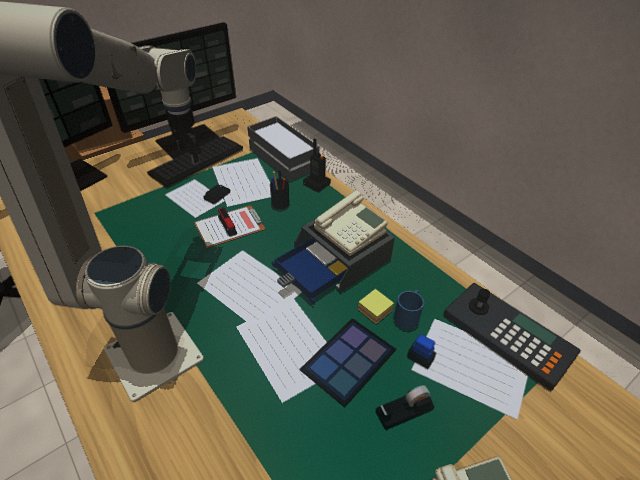

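The stapler's outline matches a base centred on the form's middle. The diagonals of the paper cross at (361,306) in the crop, against my target at (363,307). The tray is out and level, and everything else looks unmoved.

```bash
python3 -c "
from h import *
bot.close_job(); st()"
```

```text
the job is handed in; nothing more can be done
the job is handed in; nothing more can be done
```

The job is done and handed in at about 34 s on the robot's clock, well under the 53 s limit.

**Tray:** I gripped the pull by its sides, lifted it 16 mm over the catches and drew it past them. I then lowered it level and pulled it to its end stop. Travel came to 0.120 m, with about 13 N against the stop. It is left out, and it looks level in the last side picture.

**Stapler:** I took it by the red arm (about 40 N grip) and lowered it onto the form until it touched, at the expected height to within 1 mm. It was released there, standing upright.

**Checks:**
- The final wrist picture shows the stapler's base outline on the middle of the form, within an estimated 4 mm.
- My target for the middle and the crossing of the paper's diagonals agree to about 1 px.
- By eye, the telephone, mug, pen cup and the other things are where they were in the first side picture. I did not measure them.
- The highest tool force I read was about 14 N.

**Disagreements:**
- The fitted stand pose was about 3–4 mm off at the pull in the fixed cameras.
- With the stapler set down but still gripped, the networks put it about 30 mm to the right of the form's middle (y 0.33, against 0.364). The gripper was hiding part of it, so I went by the clear wrist picture taken after release.

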